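# Read the varnish film on a plaque with a sprung gauge

### The job

Turn the spray stand until the red line on its turntable meets the white line on its base, and tilt its board back to the red 30 degree mark on the quadrant, without the arm or fingers touching the varnished plaque. Then take the orange film gauge out of its cradle and hold its foot inside the blue ring on the plaque, square to the face, pressing lightly so that the sprung foot is part-way in but not bottomed; finish still holding it there. Do not knock the spray can, the tin or the drying plaque.

Things in the scene. Friction and masses are not known exactly. Their poses are not given: they have to be found in the camera images.
- stand: Spray stand, bolted down: grey square base plate 220 x 220 x 12 mm with a white index line at its front (-x). Origin: centre of its underside, on the vertical swivel axis; x points away from the robot's side, y left, z up. On it turns an aluminium turntable, 190 mm across, its top 26 mm up, with a red line at its front, which carries the tilting board.
- turntable (a joint): Swivel of the turntable and all on it, rad; 0 = red line at the white line (board facing the stand's -x), positive = turned counter-clockwise seen from above. Range -1.2 to 1.2. Friction 0.35 N m holds it where it is left.
- board (a joint): Tilt of the plywood board above level, rad: 0.524 (30 degrees) is the red mark on the quadrant at its right-hand end, larger is steeper. Range 0 (level) to 1.4. Friction 1.2 N m holds it. Board 220 mm wide, 12 mm thick, from 10 mm below to 200 mm above the hinge line; its upper 65 mm and the strips 35 mm wide beside the plaque are bare wood (a steel clip 12 mm high on each strip).
- board_hinge (a point): Middle of the board's hinge line: 50 mm in front of the swivel axis (towards the red line), 62 mm above the bench. The board's front face lies 12 mm off this line. Axes turn with the board: x up the board, y left along the hinge, z out of the front face.
- rim_mid (a point): Point on the bare front face of the board, on its centre line, 172 mm from the hinge line, a place to push. Axes turn with the board: x up the board away from the hinge, y to the left along the hinge, z out of the front face.
- rim_left (a point): As rim_mid, 85 mm to the left (+y) of it.
- rim_right (a point): As rim_mid, 85 mm to the right (-y) of it.
- plaque: Varnished plaque, light wood with round corners, 110 (up the board) x 140 x 8 mm, fixed on the board between a wooden ledge (12 mm high) and two side clips; its middle is 78 mm from the hinge line. Origin: centre of its back; axes as the board's: x up the board, y left, z out of the face.
- spot (a point): Middle of the blue ring (28 mm inside diameter) on the plaque's face, where the gauge's foot must stand; 18 mm above and 30 mm right of the plaque's middle, 8 mm above its back. Axes as the plaque's.
- gauge: Film gauge, orange with black sides and green display: body 28 (x) x 52 (y) x 120 mm (z), 0.2 kg. Origin: centre of the body's underside; z from foot to top, -x the display side. Below it a steel nose 20 mm wide, 10 mm long, out of which the sprung foot stands. It stands loosely upright in its cradle, underside 36 mm above the bench, the upper 90 mm free to grip.
- gauge_grip (a point): Place to grip the gauge: on its axis, 85 mm above the body's underside (35 mm below the top). Axes as the gauge's.
- foot_tip (a point): Centre of the flat end of the gauge's sprung foot, 12 mm across; 24 mm below the body's underside when not pressed in. Axes as the gauge's.
- gauge_foot (a joint): How far the foot is pressed into the gauge, m: 0 out, 0.008 bottomed. Spring: about 1.8 N at 0 and 0.6 N more per mm.
- cradle: Grey charging cradle, bolted down, foot 90 x 100 mm, pocket walls to 66 mm above the bench. Origin: centre of its underside; x and y as those of the gauge in it.
- spray_can: Orange and black aerosol can, 66 mm across, 193 mm high, loose; origin: centre of its underside.
- tin: Yellow round varnish tin, 87 mm across, 98 mm high, loose; origin: centre of its underside.
- drying_plaque: Another plaque of the same size, 110 x 140 x 8 mm, drying loose on a 20 mm high wooden batten; origin: centre of its underside.
Things that resemble listed ones, but are neither listed nor needed, are in the scene too. Leave any yellow look-alike of the gauge alone.

How it is judged:
On the way, in this order (a step that is already met when the one before it is completed fails the run):
1. the stand is set: turntable line to line, board at the 30 degree mark, before the gauge is lifted (value of joint turntable between -0.09 and 0.09 rad and value of joint board between 0.444 and 0.604 rad and z of gauge in the frame of cradle below 0.045 m), for 0.2 s.
2. the gauge is lifted out of its cradle in the fingers (z of gauge in the frame of cradle above 0.066 m and contact force between the fingers and gauge above 1 N), for 0.1 s.
At the end, for the whole second after the job is handed in: The gauge is still gripped and still, its foot on the plaque within 8 mm of the ring's middle, square to the face within 8 degrees, the foot pressed in 1 to 7.3 mm with 1.5 to 8 N; the turntable is within 5 degrees of its line and the board within 4.5 degrees of 30 (value of joint turntable between -0.09 and 0.09 rad and value of joint board between 0.444 and 0.604 rad and distance between foot_tip and spot below 0.008 m and angle between the z axis of gauge and the z axis of plaque, either way round below 0.14 rad and value of joint gauge_foot between 0.001 and 0.0073 m and contact force between gauge and plaque between 1.5 and 8 N and contact force between the fingers and gauge above 2 N and linear speed of gauge below 0.02 m/s); the arm keeps its last pose, push and grip.
It fails at once if the arm or fingers touch the varnished plaque (contact force between any of the fingers, the arm and plaque above 0.5 N).
It fails at once if the gauge is pressed hard on the plaque (contact force between gauge and plaque above 20 N).
It fails at once if the spray can is knocked (distance of spray_can from where it was at the start of the episode above 0.02 m).
It fails at once if the tin is knocked (distance of tin from where it was at the start of the episode above 0.02 m).
It fails at once if the drying plaque is knocked (distance of drying_plaque from where it was at the start of the episode above 0.02 m).
It also fails if it takes over 67 s, if anything falls off the work surface, if the arm or the gripper's body presses on something with over 40 N, if the wrist force passes 120 N, or if a joint passes its speed limit or range.

### The arm

A 6-joint arm with a two-finger parallel gripper is mounted at the origin on the work surface. World frame = base frame: x ahead of the robot, y to its left, z up, the work surface at z = 0. Lengths are in m, angles in rad, forces in N, time in s.
With the tool pointing down it reaches from about 0.325 to 1 m from the base axis. Payload 5.1 kg.
Tool frame: the origin (TCP) lies midway between the tips of the shut fingers; the grasp point (between the pads) lies 19 mm behind it (ctrl.tcp_to_grasp is the distance from the TCP to the grasp point, in m); z points along the fingers, y is the line along which they close (so a half turn about z gives the same grasp; the last joint's range is limited). The gripper opens to 85 mm and grips with 20 to 120 N. Pads are 22 mm wide; open, the fingers measure 114 mm over their backs; the gripper's body (76 mm by 85 mm) begins 54 mm behind the grasp point. The pads swing forward as they close: fully open they stand 13 mm farther back than shut.
Start: joints at [1.113, 0.124, 1.65, -0, 1.367, -0.083], TCP at [0.238, 0.605, 0.231] pointing down, gripper open.
Joint ranges: [-2.61, 2.61], [-1.02, 2.33], [0.03, 2.71], [-1.35, 4.49], [0.32, 2.68], [-2.91, 2.91]. Speed limits (rad/s): [2.57, 2.57, 3.14, 3.14, 3.14, 3.14].

### API

Orientations are given as a rotation vector (axis times angle).
In Python, from plant import ctrl, hand, get_state, get_image, camera_model, spotter gives the robot as it stands. Calls block until the motion is done:
- ctrl.reach(position, orientation): joint-space move of the TCP to a pose.
- ctrl.movel(position, rate=0.15, frame=None): straight line of the TCP; frame=None keeps the orientation; rate is the mean speed in m/s.
- ctrl.move_joints(angles): joint-space move.
- hand.release() and hand.gripper_close(effort=None): open the fingers fully, or close them until they stop; effort is the grip in N (None keeps the last).
- ctrl.hold(seconds).
- ctrl.ik(position, orientation): joint angles nearest the present ones, or None.
- get_state(): the state.
- get_image(name): name is "side" or "top"; returns the picture (384x512x3 uint8, red, green, blue); there is no depth.
- camera_model(name): a dict with "intrinsics" (3x3 intrinsics, pixels), "D" ([k1, k2, p1, p2, k3] as OpenCV has them; the pictures are not rectified), "R" (3x3) and "t" (3): a world point X has camera coordinates R X + t. Camera axes: x right, y down, z forward; pixel columns grow to the right and rows downward; lengths in m; the calibration is good to about 2 mm. A picture is of the moment at which its call begins. camera_model takes no time and is no camera call.
A pose or a line that the arm cannot do raises ctrl.IKError and nothing moves.
- ctrl.job_done(): hands the job in; it is judged then, once.
Trained networks look in the newest picture that a camera, given by its name, has taken for a name from the list of things; names that differ only in an ending like _2 or _b are one class to them, and where a whole thing is asked for, a point or a joint stands for the part that bears it (a point fixed in the world has none). Each returns a list of dicts, best first, with "confidence" (0 to 1); they miss things now and then, are a little off and sometimes report something else, mostly with a low value. They report only what shows in the picture. A call takes as long as a camera call. They do not tell look-alikes from the thing itself.
- spotter.search_frame(camera, target): "point" ([row, column] in pixels, amid what is visible of it).
The state is a dict: "t": time; "joint_pos": joint angles; "joint_vel": joint speeds; "joint_efforts": joint torques, N m; "tool_pos": TCP position; "tool_rot": TCP orientation; "ft_force": force on the tool from outside, world axes, zero at the start; "moment": the same for the moment, N m; "finger_gap": finger opening in m; "finger_force": force on a finger pad.
Only numpy, scipy, OpenCV 4.12 (cv2) and the standard library are available. Lean on these libraries where they do the work, as an engineer would, in place of code of your own. Each camera call takes 0.05 s, during which the arm holds its last target. There are 200 camera calls.

## Working session

There is one attempt and no reset: what is moved stays moved. The work goes in short steps, each a Python script; the robot and the scene stay as the last script left them, time stands still between calls to the robot, and variables do not carry over. Pictures are saved under pics/ and viewed, at most 10 in all, crops included, and the job is handed in when it is done.

```bash
mkdir -p pics; ls; python3 - <<'E'
from plant import *
import cv2,numpy as np
a=[get_image(n) for n in("side","top")]
for n,i in zip(("side","top"),a): cv2.imwrite(f"pics/{n}0.png",cv2.resize(i[:,:,::-1],(800,600),interpolation=cv2.INTER_CUBIC))
for n in("side","top"):
    m=camera_model(n);print(n,np.round(m["intrinsics"],1).tolist(),np.round(m["D"],3),"C",np.round(-np.array(m["R"]).T@m["t"],3),"fwd",np.round(m["R"][2],2))
    for t in["stand","turntable","board","plaque","spot","gauge","gauge_grip","cradle","spray_can","tin","drying_plaque","rim_mid","rim_left","rim_right","board_hinge"]:
        print(t,[(np.round(d["point"],1).tolist(),round(d["confidence"],2)) for d in spotter.search_frame(n,t)])
print(get_state()["t"])
E
```

```text
pics
side [[422.4, 0.0, 256.0], [0.0, 422.4, 192.6], [0.0, 0.0, 1.0]] [0.042 0.    0.    0.    0.   ] C [ 0.339 -0.455  0.995] fwd [ 0.23  0.46 -0.86]
stand [([194.8, 244.6], 0.66)]
turntable [([185.0, 245.5], 0.74), ([98.1, 185.5], 0.44)]
board [([171.5, 240.8], 0.97)]
plaque [([173.2, 234.1], 0.81)]
spot [([168.3, 236.2], 0.95), ([108.3, 231.3], 0.44)]
gauge [([305.1, 279.5], 0.91), ([339.8, 228.7], 0.87), ([358.2, 321.0], 0.72)]
gauge_grip [([336.8, 229.0], 0.86), ([356.9, 327.7], 0.78), ([307.6, 280.7], 0.76)]
cradle [([324.8, 275.1], 0.86)]
spray_can [([100.1, 184.4], 0.87)]
tin [([271.5, 365.3], 0.74)]
drying_plaque [([107.0, 235.4], 0.98)]
rim_mid [([172.4, 243.1], 0.8), ([193.1, 246.4], 0.24)]
rim_left [([167.0, 240.2], 0.72)]
rim_right [([165.4, 235.7], 0.93)]
board_hinge [([168.6, 242.4], 0.76)]
top [[353.6, 0.0, 253.3], [0.0, 353.6, 194.7], [0.0, 0.0, 1.0]] [-0.088  0.     0.     0.     0.   ] C [0.503 0.023 1.184] fwd [ 0.05 -0.03 -1.  ]
stand [([188.3, 229.1], 0.72), ([200.1, 221.8], 0.65), ([188.3, 222.5], 0.53), ([220.6, 315.0], 0.31)]
turntable [([189.5, 230.0], 0.84)]
board [([189.7, 222.2], 0.97)]
plaque [([197.6, 221.1], 0.68)]
spot [([195.4, 223.1], 0.77), ([217.0, 318.0], 0.46)]
gauge [([204.3, 369.0], 0.87), ([255.4, 330.4], 0.63), ([215.4, 330.4], 0.47), ([142.8, 329.0], 0.37)]
gauge_grip [([254.5, 333.7], 0.8), ([213.6, 331.6], 0.58), ([203.2, 366.6], 0.55), ([141.2, 325.5], 0.25)]
cradle [([217.8, 318.0], 0.96)]
spray_can [([199.5, 119.0], 0.55)]
tin [([145.1, 328.5], 0.94)]
drying_plaque [([155.7, 137.4], 0.83), ([187.5, 224.0], 0.73)]
rim_mid [([189.2, 229.2], 0.71)]
rim_left [([193.0, 224.6], 0.62)]
rim_right [([189.4, 221.2], 0.95)]
board_hinge [([189.2, 223.7], 0.61)]
1.6
```

View pics/side0.png

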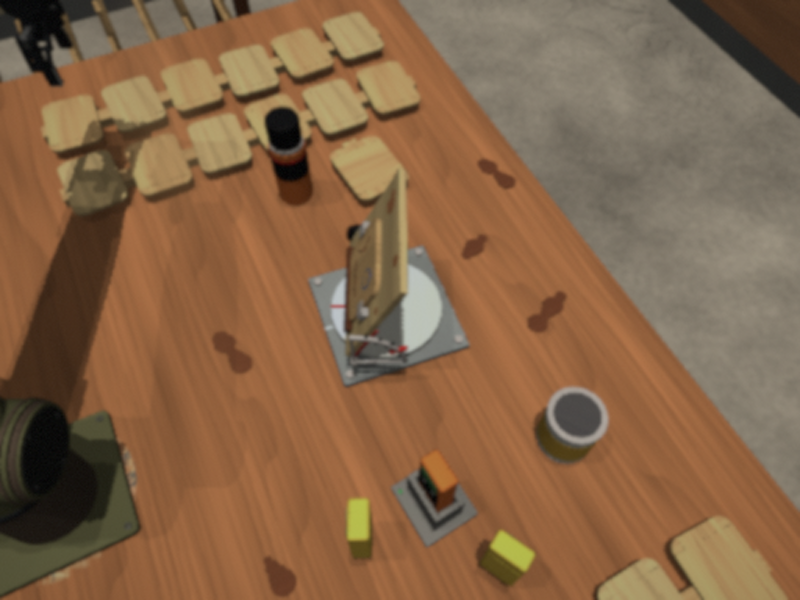

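View pics/top0.png

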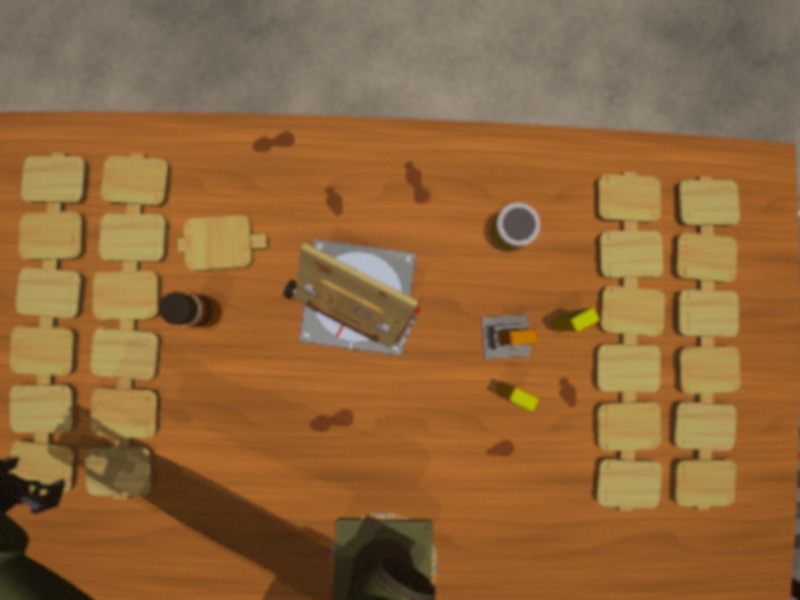

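The top and side views show the stand with base corners in top px (800-scale) at about (315,240), (415,255), (400,355) and (300,345). The board is steep and the turntable is turned clockwise, with its red line at (340,328). For the gauge there are three candidates in the top view: orange at (520,338), standing in the grey cradle, and yellow at (523,400) and (585,320). The orange one fits the description. I'll enlarge the stand and gauge to check.

```bash
python3 - <<'E'
from plant import *
import cv2,numpy as np
def crop(n,r,c,h,w,k):
    i=get_image(n)[r:r+h,c:c+w,::-1]; return cv2.resize(i,(w*k,h*k),interpolation=cv2.INTER_LANCZOS4)
cv2.imwrite("pics/st.png",np.hstack([crop("side",105,192,120,110,4)[:, :400],crop("top",145,175,120,100,4)]))
cv2.imwrite("pics/ga.png",np.hstack([crop("side",280,240,80,80,5),crop("top",190,300,80,80,5)]))
E
```

```text
(no output)
```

View pics/st.png

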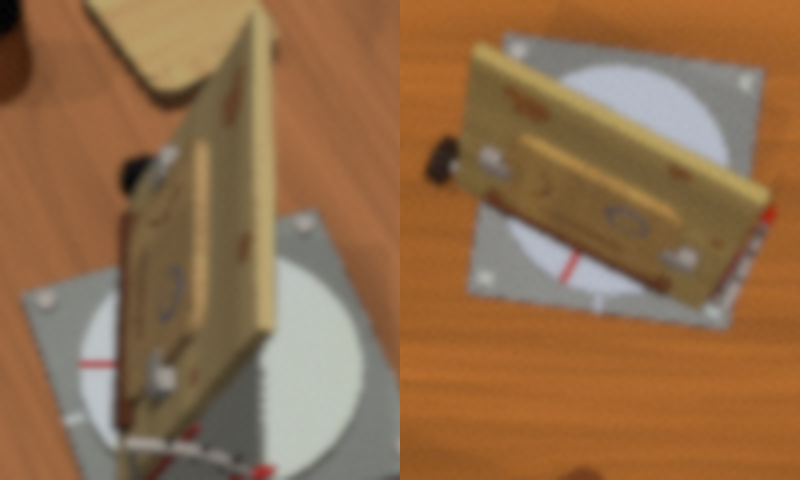

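View pics/ga.png

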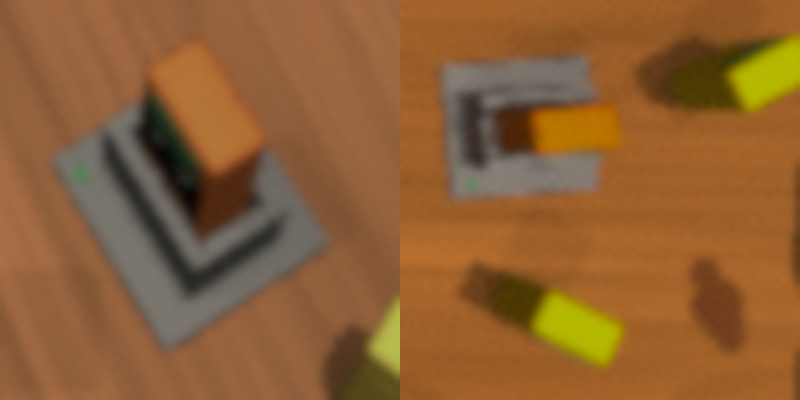

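The crops show the stand base corners and the white and red marks clearly. The gauge is the orange body in the cradle, with its top face at top crop (576,128) and its display to the lower left. The two yellow ones are look-alikes standing outside any cradle. Next I'll fit the poses.

```bash
cat > h.py <<'E'
from plant import *
import cv2,numpy as np
from scipy.optimize import least_squares
from scipy.spatial.transform import Rotation as R
CM={n:camera_model(n) for n in("side","top")}
def proj(n,X):
    m=CM[n]; return cv2.projectPoints(np.atleast_2d(np.float64(X)),cv2.Rodrigues(np.array(m["R"]))[0],np.float64(m["t"]),np.array(m["intrinsics"]),np.array(m["D"]))[0][:,0]
def rz(a): return R.from_rotvec([0,0,a]).as_matrix()
def tt(p,X): return np.array([p[0],p[1],0])+rz(p[2]+p[3])@X       # turntable frame -> world
def boardR(p): # board axes in world
    c,s=np.cos(p[4]),np.sin(p[4]); return rz(p[2]+p[3])@np.array([[c,0,-s],[0,1,0],[s,0,c]])
def bd(p,X): return tt(p,np.array([-.05,0,.062]))+boardR(p)@X
def base(p,X): return np.array([p[0],p[1],0])+rz(p[2])@X
def fit(obs,p0,free):
    p0=np.array(p0,float)
    def f(q):
        p=p0.copy();p[free]=q
        return np.concatenate([proj(n,fn(p,np.array(X)))[0]-uv for n,fn,X,uv in obs])
    s=least_squares(f,p0[free],loss="soft_l1");p=p0.copy();p[free]=s.x
    return p,np.round(f(s.x).reshape(-1,2),1)
E
python3 - <<'E'
from h import *
S=lambda x,y:np.array([192+x/4-.4,105+y/4-.4]);T=lambda x,y:np.array([175+(x-400)/4-.4,145+y/4-.4])
b=.11
o=[("top",base,(b,b,.012),T(505,35)),("top",base,(b,-b,.012),T(765,68)),("top",base,(-b,-b,.012),T(728,328)),("top",base,(-b,b,.012),T(468,295)),
("side",base,(-b,b,.012),S(22,298)),("side",base,(b,b,.012),S(310,208)),("top",base,(-.1,0,.012),T(598,303)),("side",base,(-.1,0,.012),S(72,418)),
("top",tt,(-.095,0,.026),T(565,282)),("side",tt,(-.095,0,.026),S(80,364)),
("top",bd,(.2,.11,.0),T(480,42)),("top",bd,(.2,-.11,.0),T(770,188)),("side",bd,(.2,.11,.006),S(260,15)),("side",bd,(.2,-.11,.006),S(262,330)),
("top",bd,(-.01,-.11,.012),T(700,305))]
p,r=fit(o,[.55,.08,-.1,-.3,1.1],[0,1,2,3,4]);print(np.round(p,4));print(r.tolist())
np.save("stand.npy",p)
print("spot",bd(p,np.array([.096,-.03,.02])),[proj(n,bd(p,np.array([.096,-.03,.02]))) for n in CM])
# gauge: params x,y,yaw
G=lambda x,y:np.array([300+(x-400)/5-.4,190+y/5-.4]);H=lambda x,y:np.array([240+x/5-.4,280+y/5-.4])
g=lambda p,X:base(p,X)
o=[("top",g,(.014,.026,.156),G(532,105)),("top",g,(.014,-.026,.156),G(618,103)),("top",g,(-.014,-.026,.156),G(620,150)),("top",g,(-.014,.026,.156),G(532,153)),
("side",g,(.014,.026,.156),H(197,38)),("side",g,(-.014,.026,.156),H(148,75)),("side",g,(.014,-.026,.156),H(265,137)),("side",g,(-.014,-.026,.156),H(212,175)),
]
q,r=fit(o,[.5,-.2,0],[0,1,2]);print(np.round(q,4),r.tolist());np.save("gauge.npy",q)
# orientations: IK probes
for th in(40,50,60):
  d=np.array([np.cos(np.radians(th)),0,-np.sin(np.radians(th))]);d=rz(p[2])@d
  for s in(1,-1):
    y=rz(p[2])@np.array([0,s,0.]);M=np.c_[np.cross(y,d),y,d]
    print(th,s,ctrl.ik(list(base(p,np.array([-.1,0,.25]))),list(R.from_matrix(M).as_rotvec())),ctrl.ik(list(base(p,np.array([.1,0,.15]))),list(R.from_matrix(M).as_rotvec())))
E
```

```text
[ 0.5736  0.0713 -0.1003 -0.3438  1.148 ]
[[-0.1, -0.3], [0.2, 0.1], [1.0, 0.6], [-0.0, 0.2], [-1.1, -1.5], [0.8, -1.1], [0.9, -0.4], [1.6, 0.1], [-0.4, 0.4], [-0.6, -0.1], [-0.0, 0.1], [0.7, 1.2], [0.1, -1.3], [0.8, -0.6], [0.2, 2.2]]
spot [0.5347035  0.05657878 0.15775222] [array([[233.64495883, 177.81208039]]), array([[231.6727614 , 200.42130239]])]
[ 0.4993 -0.2491  0.0891] [[0.5, 0.8], [0.6, 0.1], [0.9, 0.2], [1.1, 0.8], [0.5, -2.0], [-1.3, -2.5], [1.1, 0.0], [-0.1, -0.2]]
40 1 [ 0.17956812 -0.80653299  2.48687698 -0.36222146  0.63999773 -1.09302479] None
40 -1 [ 0.17956812 -0.80653299  2.48687698 -0.36222146  0.63999773  2.04856787] None
50 1 [ 0.14932042 -0.71424076  2.38600776 -0.22328342  0.79972128 -1.22097112] [ 0.05092093 -0.06230448  2.09971014 -0.23852227  0.42233795 -1.23632175]
50 -1 [ 0.14932042 -0.71424076  2.38600776 -0.22328342  0.79972128  1.92062154] [ 0.05092093 -0.06230448  2.09971014 -0.23852227  0.42233795  1.9052709 ]
60 1 [ 0.12129839 -0.61054019  2.28444506 -0.1346591   0.95902597 -1.3004357 ] [ 0.03992365 -0.01059588  1.99820924 -0.11762598  0.63795613 -1.35449921]
60 -1 [ 0.12129839 -0.61054019  2.28444506 -0.1346591   0.95902597  1.84115696] [ 0.03992365 -0.01059588  1.99820924 -0.11762598  0.63795613  1.78709344]
```

```bash
cat >> h.py <<'E'
def toolR(yaw,pitch,s=1): # tool axis pitched below horizontal, fingers' closing line level
    d=rz(yaw)@np.array([np.cos(pitch),0,-np.sin(pitch)]);y=rz(yaw)@np.array([0,s,0.])
    return list(R.from_matrix(np.c_[np.cross(y,d),y,d]).as_rotvec())
def F(): return np.array(get_state()["ft_force"])
def P(): return np.array(get_state()["tool_pos"])
def approach(d,n,step=.002,thr=2.0):
    f0=F();x0=P()
    for k in range(1,n+1):
        ctrl.movel(list(x0+d*step*k),rate=.04)
        if abs((F()-f0)@d)>thr: break
    return k,np.round(F()-f0,1)
E
python3 - <<'E'
from h import *
p=np.load("stand.npy")
x=P();ctrl.movel([x[0],x[1],.42],rate=.3)
hand.gripper_close(20)
o=toolR(p[2]-.17,np.radians(50))
ctrl.reach([.35,.05,.42],o)
n=-boardR(p)[:,2]
a=bd(p,np.array([.175,-.085,.06]))
ctrl.reach(list(a),o)
k,f=approach(n,30);print("contact",k,f)
c=boardR(p).T@(P()-bd(p,np.zeros(3)));print("TCP in board",np.round(c,4))
f0=None
for s in np.linspace(p[3],0,13)[1:]:
    q=p.copy();q[3]=s;ctrl.movel(list(bd(q,c)),rate=.06)
print("end push",np.round(F(),1),get_state()["t"])
ctrl.movel(list(P()-n*.05),rate=.15)
ctrl.movel(list(P()+[-.1,0,.08]),rate=.25)
def crop(n,r,c,h,w,k):
    i=get_image(n)[r:r+h,c:c+w,::-1]; return cv2.resize(i,(w*k,h*k),interpolation=cv2.INTER_LANCZOS4)
cv2.imwrite("pics/st2.png",np.hstack([crop("side",105,192,120,110,4)[:, :400],crop("top",145,175,120,100,4)]))
print(get_state()["t"])
E
```

```text
Traceback (most recent call last):
plant.IKError: the arm cannot take that pose within its joint ranges
```

```bash
python3 - <<'E'
from h import *
p=np.load("stand.npy")
print(P(),get_state()["t"])
a=bd(p,np.array([.175,-.085,.06]));print(a)
for pit in (50,60):
  o=toolR(p[2]-.17,np.radians(pit))
  q=p.copy();q[3]=0
  pts=[[.45,.05,.4],[.5,.05,.38],[.45,.05,.35],[.4,.05,.3],a,bd(q,np.array([.175,-.085,.012])),a-[.1,0,-.08],a-[0.05,0,-.08]]
  q[4]=.5;pts+=[bd(q,np.array([.175,0,.012]))]
  print(pit,[ctrl.ik(list(x),o) is not None for x in pts])
E
```

```text
[0.2379525  0.60488376 0.42015478] 3.3417
[0.50740729 0.00865801 0.24620852]
50 [True, True, True, True, True, True, True, True, True]
60 [True, True, True, True, True, True, True, True, True]
```

```bash
cat > push1.py <<'E'
from h import *
p=np.load("stand.npy")
o=toolR(p[2]-.17,np.radians(50))
ctrl.reach([.45,.05,.4],o)
n=-boardR(p)[:,2]
ctrl.reach(list(bd(p,np.array([.175,-.085,.06]))),o)
k,f=approach(n,30);print("contact",k,f)
c=boardR(p).T@(P()-bd(p,np.zeros(3)));print("TCP in board",np.round(c,4))
for s in np.linspace(p[3],0,8)[1:]:
    q=p.copy();q[3]=s;ctrl.movel(list(bd(q,c)),rate=.06)
print("end push",np.round(F(),1),get_state()["t"])
ctrl.movel(list(P()-n*.04),rate=.15)
ctrl.movel(list(P()+[-.05,0,.08]),rate=.25)
def crop(n,r,c,h,w,k):
    i=get_image(n)[r:r+h,c:c+w,::-1]; return cv2.resize(i,(w*k,h*k),interpolation=cv2.INTER_LANCZOS4)
cv2.imwrite("pics/st2.png",np.hstack([crop("side",105,192,120,110,4)[:, :400],crop("top",145,175,120,100,4)]))
print(get_state()["t"])
E
python3 push1.py
```

```text
contact 24 [-0.7  1.8  2. ]
TCP in board [ 0.1774 -0.0841  0.0121]
end push [-0.5 -0.  -0. ] 13.9167
14.9667
```

View pics/st2.png

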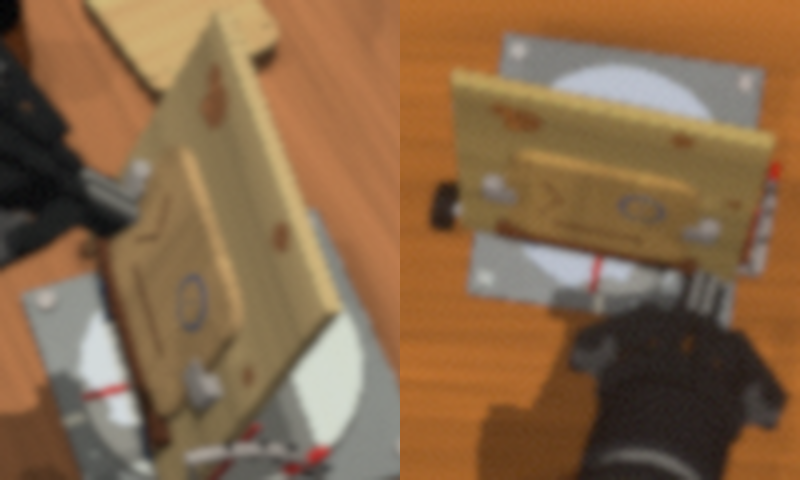

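The picture shows the red line's end at (595,290) almost meeting the white line at (599,303), and the board is still steep. Now the tilt.

```bash
cat > push2.py <<'E'
from h import *
S=lambda x,y:np.array([192+x/4-.4,105+y/4-.4]);T=lambda x,y:np.array([175+(x-400)/4-.4,145+y/4-.4])
p,r=fit([("top",tt,(-.095,0,.026),T(595,290)),("side",tt,(-.095,0,.026),S(84,396)),("top",bd,(.2,.11,.0),T(455,70)),("top",bd,(.2,-.11,.0),T(773,133)),("side",bd,(.2,.11,.006),S(216,15)),("side",bd,(.2,-.11,.006),S(333,310))],np.load("stand.npy"),[3,4])
print(np.round(p,3),r.tolist())
o=toolR(p[2]+p[3],np.radians(50))
n=-boardR(p)[:,2]
ctrl.reach(list(bd(p,np.array([.175,0,.05]))),o)
k,f=approach(n,28,thr=3);print("contact",k,f)
c=boardR(p).T@(P()-bd(p,np.zeros(3)));print("TCP in board",np.round(c,4))
for s in np.linspace(p[4],.52,8)[1:]:
    q=p.copy();q[4]=s;ctrl.movel(list(bd(q,c)),rate=.07)
print("end push",np.round(F(),1),get_state()["t"])
p[4]=.52;np.save("stand2.npy",p)
ctrl.movel(list(P()+boardR(p)[:,2]*.05),rate=.15)
x=P();ctrl.movel([.45,x[1],.36],rate=.3)
def crop(n,r,c,h,w,k):
    i=get_image(n)[r:r+h,c:c+w,::-1]; return cv2.resize(i,(w*k,h*k),interpolation=cv2.INTER_LANCZOS4)
cv2.imwrite("pics/st3.png",np.hstack([crop("side",105,192,120,110,4)[:, :400],crop("top",145,175,120,100,4)]))
print(get_state()["t"])
E
python3 push2.py
```

```text
[ 0.574  0.071 -0.1   -0.062  1.109] [[-0.1, 1.1], [-0.6, 0.5], [-0.1, 0.4], [0.9, 0.4], [0.6, -2.0], [0.2, -0.5]]
contact 19 [-3.   1.5  0.8]
TCP in board [ 1.738e-01 -1.000e-04  1.170e-02]
end push [ 0.6  0.1 -0. ] 22.8
24.3667
```

View pics/st3.png

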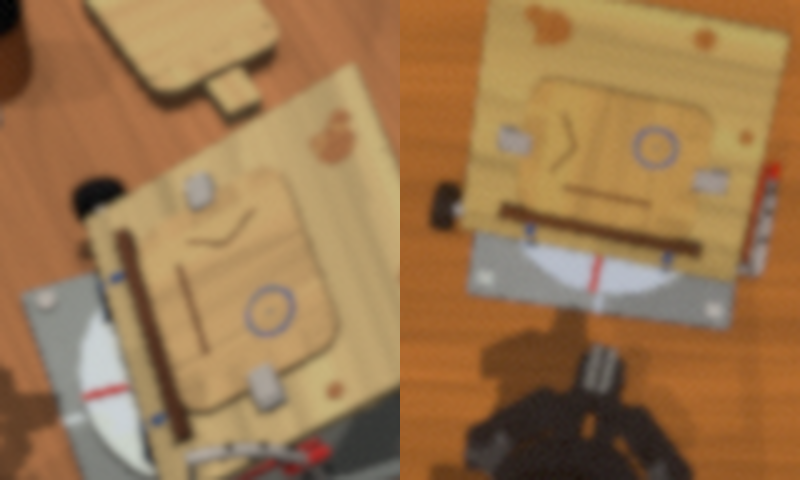

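The board now lies back, with the ring at top crop (656,148) and side crop (270,310). I'll fit the joint angles from this picture.

```bash
python3 - <<'E'
from h import *
S=lambda x,y:np.array([192+x/4-.4,105+y/4-.4]);T=lambda x,y:np.array([175+(x-400)/4-.4,145+y/4-.4])
b=.11
B=[("top",base,(b,-b,.012),T(765,68)),("top",base,(b,b,.012),T(505,35)),("top",base,(-b,-b,.012),T(728,328)),("top",base,(-b,b,.012),T(468,295)),("side",base,(-b,b,.012),S(22,298)),("side",base,(b,b,.012),S(310,208)),("top",base,(-.102,0,.012),T(598,303)),("side",base,(-.102,0,.012),S(72,418))]
W=[("top",tt,(-.095,0,.026),T(595,291)),("side",tt,(-.095,0,.026),S(80,396)),("top",bd,(.2,-.11,.012),T(789,36)),("side",bd,(.2,.11,.012),S(352,66)),("top",bd,(.096,-.03,.02),T(656,148)),("side",bd,(.096,-.03,.02),S(270,310)),("top",bd,(-.01,-.11,.012),T(735,278)),("top",bd,(-.01,.11,.012),T(462,228))]
p,r=fit(B+W,np.load("stand2.npy"),[0,1,2,3,4]);print(np.round(p,3),r.tolist());np.save("stand3.npy",p)
p2,r=fit(B+W[:2],p,[0,1,2,3]);print(np.round(p2,3))
print("spot",bd(p,np.array([.096,-.03,.02])))
q=np.load("gauge.npy")
# IK feasibility: gauge grasp & final pose for each grasp choice
for name,yaw in (("across x",q[2]+np.pi/2),("across x'",q[2]-np.pi/2),("across y",q[2]),("across y'",q[2]+np.pi)):
    Rt=rz(yaw)@np.diag([1,-1,-1.])
    gp=np.array([q[0],q[1],.121]);j=ctrl.ik(list(gp+[0,0,-.019]),list(R.from_matrix(Rt).as_rotvec()))
    Bt=boardR(p); out=[]
    # gauge orientation in the board frame: same rotation about normal, offset angle w
    for w in (0,.5,-.5):
        Rf=Bt@rz(yaw-q[2]+w)@np.diag([1,-1,-1.])
        tcp=bd(p,np.array([.096,-.03,.02+.024+.085-.019-.004]))
        jf=ctrl.ik(list(tcp),list(R.from_matrix(Rf).as_rotvec())); out.append(None if jf is None else np.round(jf,2))
    print(name,None if j is None else np.round(j,2),out)
E
```

```text
[ 0.574  0.072 -0.101 -0.066  0.485] [[0.1, 0.1], [-0.2, -0.3], [0.8, 0.6], [-0.2, 0.2], [-1.2, -1.7], [0.8, -1.2], [0.7, 0.2], [0.8, 0.1], [-0.4, 0.8], [0.2, 0.3], [0.3, -0.3], [0.2, -0.9], [0.3, -0.3], [0.3, 0.1], [-0.0, 1.6], [-0.2, 0.4]]
[ 0.574  0.072 -0.101 -0.069  0.485]
spot [0.5938845  0.03794246 0.12444452]
across x [-0.56  0.04  1.97 -0.    1.13 -0.65] [array([ 0.03, -0.34,  2.18, -0.12,  0.83,  0.26]), array([ 0.03, -0.34,  2.18, -0.12,  0.83, -0.24]), array([ 0.03, -0.34,  2.18, -0.12,  0.83,  0.76])]
across x' [-0.56  0.04  1.97 -0.    1.13  2.49] [array([ 0.03, -0.34,  2.18, -0.12,  0.83, -2.88]), array([ 0.03, -0.34,  2.18, -0.12,  0.83,  2.9 ]), array([ 0.03, -0.34,  2.18, -0.12,  0.83, -2.38])]
across y [-0.56  0.04  1.97  0.    1.13  0.92] [array([ 0.03, -0.34,  2.18, -0.12,  0.83,  1.83]), array([ 0.03, -0.34,  2.18, -0.12,  0.83,  1.33]), array([ 0.03, -0.34,  2.18, -0.12,  0.83,  2.33])]
across y' [-0.56  0.04  1.97  0.    1.13 -2.22] [array([ 0.03, -0.34,  2.18, -0.12,  0.83, -1.31]), array([ 0.03, -0.34,  2.18, -0.12,  0.83, -1.81]), array([ 0.03, -0.34,  2.18, -0.12,  0.83, -0.81])]
```

The turntable is at -0.066 and the tilt at 0.485. Both are in range, but the turntable margin is thin. I'll nudge the turntable by pushing sideways on the board's right upper edge, which puts no load on the tilt, and then grip the gauge.

```bash
cat > g.py <<'E'
from h import *
p=np.load("stand3.npy");q=np.load("gauge.npy")
Bt=boardR(p);yb=Bt[:,1]
o=list(R.from_matrix(rz(p[2]+p[3])@np.diag([1,-1,-1.])).as_rotvec())
a=bd(p,np.array([.183,-.147,.006]))+[0,0,-.013]
ctrl.reach(list(a+[0,0,.13]),o);ctrl.movel(list(a),rate=.25)
k,f=approach(yb,14,.002,1.5);print("contact",k,f)
c=rz(p[2]+p[3]).T@(P()-[p[0],p[1],0])
for s in (-.033,.0):
    w=p.copy();w[3]=s;ctrl.movel(list(tt(w,c)),rate=.04)
print("push",np.round(F(),1))
ctrl.movel(list(P()-yb*.025),rate=.2);ctrl.movel(list(P()+[0,0,.12]),rate=.3)
hand.release()
Rt=rz(q[2]+np.pi/2)@np.diag([1,-1,-1.]);og=list(R.from_matrix(Rt).as_rotvec())
g=np.array([q[0],q[1],.102])
ctrl.reach(list(g+[0,0,.13]),og)
def crop(n,r,c,h,w,k):
    i=get_image(n)[r:r+h,c:c+w,::-1]; return cv2.resize(i,(w*k,h*k),interpolation=cv2.INTER_LANCZOS4)
im=[crop("side",105,192,120,110,4)[:, :400],crop("top",145,175,120,100,4)]
cv2.imwrite("pics/st4.png",np.hstack(im))
ctrl.movel(list(g),rate=.15)
hand.gripper_close(40)
s=get_state();print(s["t"],s["finger_gap"],s["finger_force"],np.round(s["ft_force"],1),np.round(s["tool_pos"],4))
E
python3 g.py
```

```text
contact 3 [-0.2 -1.7 -0.5]
push [0.1 0.4 0.1]
33.8667 0.027428889854808767 39.818716049194336 [-1.2 -0.1  3.4] [ 0.4995 -0.2492  0.1025]
```

View pics/st4.png

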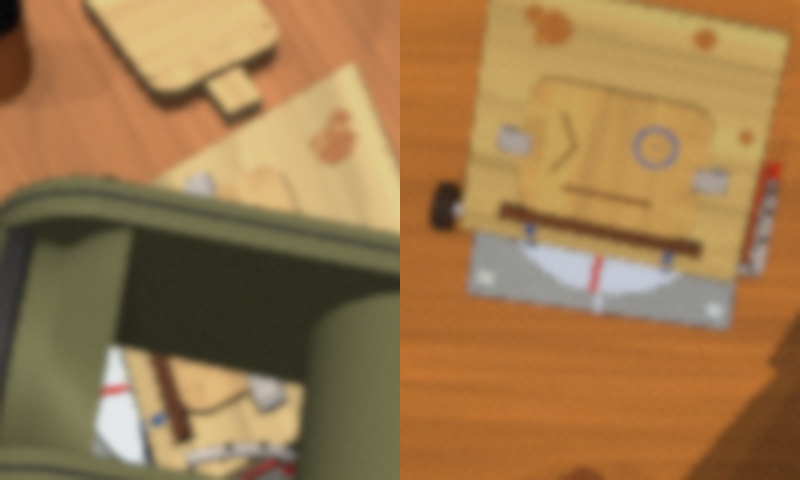

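The contact triggered early, so the nudge was missed and the stand has not moved. The gauge is gripped in its cradle. I'll measure the red-to-white line angle at subpixel level before lifting.

```bash
cat >> h.py <<'E'
def back(n,uv,z):
    m=CM[n];u=cv2.undistortPoints(np.float64(uv).reshape(-1,1,2),np.array(m["intrinsics"]),np.array(m["D"]))[:,0]
    Rm=np.array(m["R"]);C=-Rm.T@np.array(m["t"]);d=np.c_[u,np.ones(len(u))]@Rm
    return C+d*((z-C[2])/d[:,2])[:,None]
E
python3 - <<'E'
from h import *
p=np.load("stand3.npy")
I=np.mean([get_image("top") for _ in range(3)],0)
loc=lambda uv,z:(back("top",uv,z)-[p[0],p[1],0])@rz(p[2])
v,u=np.mgrid[205:228,205:240]
uv=np.c_[u.ravel(),v.ravel()];c=I[v,u].reshape(-1,3)
L=loc(uv,.026);w=np.clip(c[:,0]-c[:,1:].max(1)-30,0,None)
w*=(np.hypot(L[:,0],L[:,1])<.1)&(np.hypot(L[:,0],L[:,1])>.07)&(abs(L[:,1])<.025)
r=(L*w[:,None]).sum(0)/w.sum()
K=loc(uv,.012);b=c.min(1)
m=(K[:,0]<-.098)&(K[:,0]>-.108)&(abs(K[:,1])<.02);bg=np.median(b[m]);w2=np.clip(b-bg-8,0,None)*m
h=(K*w2[:,None]).sum(0)/w2.sum()
print("red",r,w.sum(),"white",h,w2.sum(),"sw",np.arctan2(-r[1],-r[0])-np.arctan2(-h[1],-h[0]))
E
```

```text
red [-0.08024803  0.00703043  0.026     ] 404.6666666666667 white [-0.10208656  0.00235717  0.012     ] 82.00000000000006 sw -0.06429977959043612
```

That agrees with the fits at -0.064, inside the limit of -0.09. I'll lift the gauge and hover over the ring.

```bash
cat > pl.py <<'E'
from h import *
p=np.load("stand3.npy");q=np.load("gauge.npy")
x=P();ctrl.movel([x[0],x[1],.31],rate=.25)
Bt=boardR(p);n=Bt[:,2]
of=list(R.from_matrix(Bt@rz(np.pi/2)@np.diag([1,-1,-1.])).as_rotvec())
sp=bd(p,np.array([.096,-.03,.02]))
ctrl.reach(list(sp+n*(.0905+.06)),of)
ctrl.movel(list(sp+n*(.0905+.010)),rate=.12)
s=get_state();print(s["t"],s["finger_gap"],s["finger_force"],np.round(s["ft_force"],1))
def crop(n,r,c,h,w,k):
    i=get_image(n)[r:r+h,c:c+w,::-1]; return cv2.resize(i,(w*k,h*k),interpolation=cv2.INTER_LANCZOS4)
cv2.imwrite("pics/pl.png",np.hstack([crop("side",115,200,120,100,4),crop("top",145,175,120,100,4)]))
for c in("side","top"): print(c,"spot",proj(c,sp),"tip(model)",proj(c,P()-n*.0905),"top end",proj(c,P()+n*.0535))
E
python3 pl.py
```

```text
36.7333 0.027897886272780517 39.79245722293854 [ 0.1  0.8 -0.7]
side spot [[259.41928335 182.15850647]] tip(model) [[257.88251991 180.33167763]] top end [[228.31533876 155.48496533]]
top spot [[238.87340645 181.28993161]] tip(model) [[238.60393299 182.33080413]] top end [[232.91739763 203.43354008]]
```

View pics/pl.png

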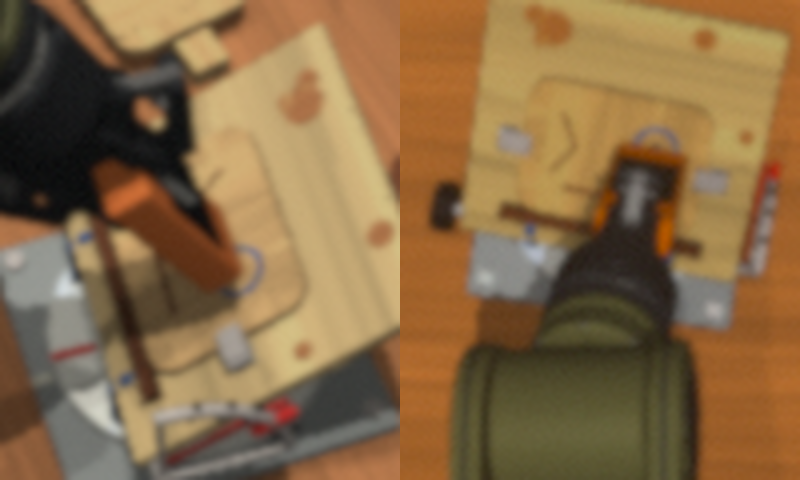

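The gauge is in the fingers, square to the board, with its lower end at the ring (side crop (235,270), top crop (653,151)). That is within about 3 mm of the prediction. Now I'll press.

```bash
cat > press.py <<'E'
from h import *
p=np.load("stand3.npy");n=boardR(p)[:,2];sp=bd(p,np.array([.096,-.03,.02]))
ctrl.hold(.4)
def fn():
    v=[]
    for _ in range(4): ctrl.hold(.03);v.append(F())
    return np.mean(v,0)
f0=fn();x0=P()
for k in range(1,26):
    ctrl.movel(list(x0-n*.001*k),rate=.03); f=(fn()-f0)@n; print(k,round(f,2),end="; ")
    if f>3.6: break
ctrl.hold(.5);print("\nfinal",(fn()-f0),(fn()-f0)@n,"tip offset from expected face",(P()-sp)@n-.0905,get_state()["t"],get_state()["finger_force"])
def crop(n,r,c,h,w,k):
    i=get_image(n)[r:r+h,c:c+w,::-1]; return cv2.resize(i,(w*k,h*k),interpolation=cv2.INTER_LANCZOS4)
cv2.imwrite("pics/pr.png",np.hstack([crop("side",115,200,120,100,4),crop("top",145,175,120,100,4)]))
E
python3 press.py
```

```text
1 0.09; 2 0.09; 3 0.05; 4 -0.33; 5 0.33; 6 0.41; 7 -0.04; 8 0.35; 9 1.93; 10 2.89; 11 3.71; 
final [-1.3858628   0.91911766  3.10066059] 3.08777397647322 tip offset from expected face -0.0008667861944958166 42.35 40.22936403751373
```

View pics/pr.png

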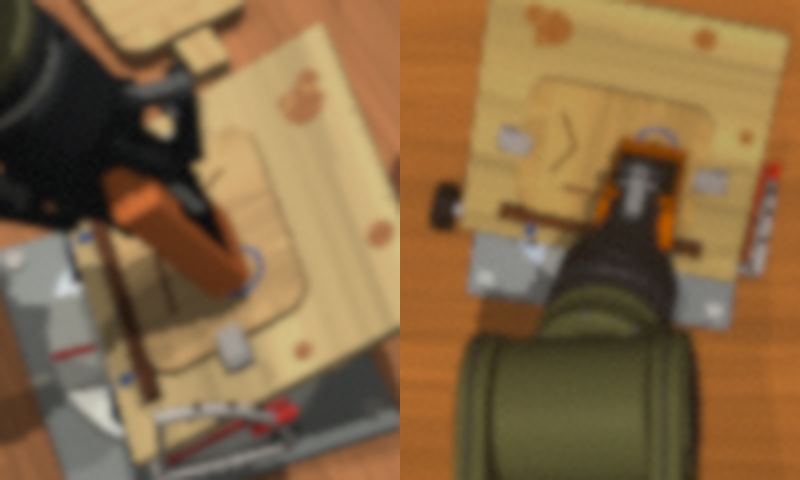

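The picture shows the foot inside the ring with nothing else touched. I'll compare the lower body corners with the prediction, then add 1 mm of press.

```bash
python3 - <<'E'
from h import *
p=np.load("stand3.npy");B=boardR(p);n=B[:,2];sp=bd(p,np.array([.096,-.03,.02]))
for a in(.014,-.014):
  for b in(.026,-.026):
    X=sp+B@np.array([a,b,.0217]);s=proj("side",X)[0];t=proj("top",X)[0]
    print(a,b,"side",np.round((s-[200,115]+.4)*4),"top",np.round((t-[175,145]+.4)*4+[400,0]))
ctrl.movel(list(P()-n*.001),rate=.03);ctrl.hold(.5)
print(np.round(F(),1),get_state()["t"])
E
```

```text
0.014 0.026 side [231. 212.] top [623. 134.]
0.014 -0.026 side [256. 282.] top [692. 148.]
-0.014 0.026 side [192. 233.] top [616. 168.]
-0.014 -0.026 side [216. 303.] top [685. 182.]
[-1.7  0.2  1.8] 43.2
```

The body sits about 3–4 mm to the left of and below the ring centre (board -x, +y). I'll back off, shift and re-press.

```bash
python3 - <<'E'
from h import *
p=np.load("stand3.npy");B=boardR(p);n=B[:,2]
x=P()
ctrl.movel(list(x+n*.008),rate=.05)
d=B@np.array([.0025,-.0025,0])
ctrl.movel(list(x+d+n*.008),rate=.05);ctrl.hold(.5)
f0=np.mean([(ctrl.hold(.03),F())[1] for _ in range(5)],0)
for h in(.003,.001,0):ctrl.movel(list(x+d+n*h),rate=.03)
ctrl.hold(.6);f=np.mean([(ctrl.hold(.03),F())[1] for _ in range(5)],0)
print("normal force",(f-f0)@n,np.round(f-f0,2))
s=get_state();print(s["t"],s["finger_gap"],s["finger_force"],np.abs(s["joint_vel"]).max())
def crop(n,r,c,h,w,k):
    i=get_image(n)[r:r+h,c:c+w,::-1]; return cv2.resize(i,(w*k,h*k),interpolation=cv2.INTER_LANCZOS4)
cv2.imwrite("pics/fin.png",np.hstack([crop("side",115,200,120,100,4),crop("top",145,175,120,100,4)]))
E
```

```text
normal force 4.541815840925284 [-0.24  0.92  4.93]
46.0083 0.02757338433627062 40.34845411777496 0.0015422203473642766
```

View pics/fin.png

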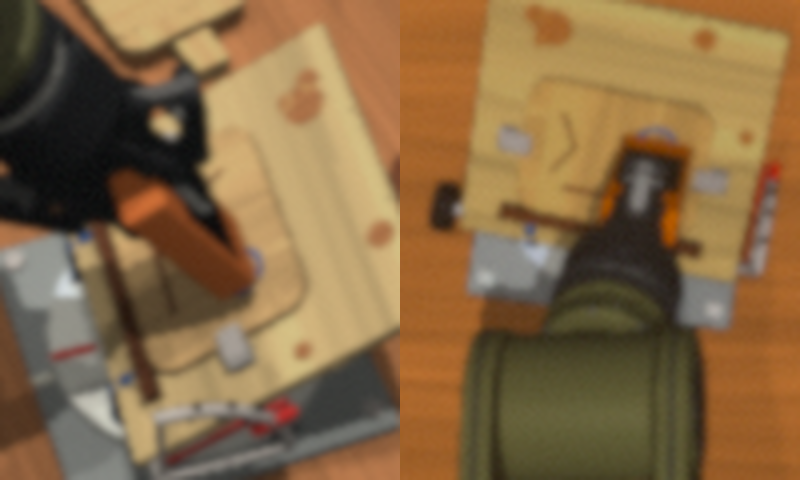

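The body's lower edge now matches the predicted corners, at top crop about (624,137)–(690,150) and side crop (255,277). The press is about 4.5 N and the stand has not moved, so I'm handing in.

```bash
python3 -c "
from plant import ctrl
print(ctrl.job_done())"
```

```text
the job is handed in; nothing more can be done
None
```

I handed the job in at about 46 s, and no verdict came back: the gauge was held in the blue ring at about 4.5 N, with the turntable measured at -0.064 rad (limit -0.09) and the board at 0.485 rad.

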